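# Fill the condiment caddy

### The arm

A 7-joint arm with a two-finger parallel gripper is mounted at the origin on a cart in front of the work surface, level with it; the furniture and walls round the work are solid. World frame = base frame: x ahead of the robot, y to its left, z up, the work surface at z = 0. Lengths are in m, angles in rad, forces in N, time in s.
With the tool pointing down it reaches from about 0.4 to 0.85 m from the base axis. Payload 10.4 kg.
Tool frame: the origin (TCP) lies at the very end of the fingers, on their centre line; the grasp point (between the pads) lies manip.hold_point_z behind it (manip.hold_point_z is the distance from the TCP to the grasp point, in m); z points along the fingers, y is the direction in which the jaws open and shut (so a half turn about z gives the same grasp; the last joint's range is limited). The gripper opens to 85 mm and grips with 20 to 120 N. Pads are 22 mm wide; open, the fingers measure 114 mm over their backs; the gripper's body (76 mm by 85 mm) begins 54 mm behind the grasp point. The pads swing forward as they close: fully open they stand 13 mm farther back than shut.
Start: joints at [1.088, 0.332, -0.065, 1.46, 0.022, 1.35, -0.088], TCP at [0.277, -0.56, 0.231] pointing down, gripper open.
Joint ranges: [-2.6, 2.6], [-0.5, 2.12], [-1.47, 1.34], [0.16, 2.42], [-1.27, 4.41], [0.06, 2.06], [-2.6, 2.6]. Speed limits (rad/s): [2.22, 2.22, 2.79, 2.79, 3.14, 3.14, 3.14].

### API

Orientations are given as a unit quaternion [x, y, z, w].
In Python, from workcell import manip gives the robot as it stands.
- The arm moves only by the tool jog_arm, never from a script. Its arguments are lists of equal length, an entry for each row: "translation": the shift along the world's x, y, z in mm, a list of three; "turn": the turn about the world's z in degrees. In form: {"translation": [[x, y, z], ...], "turn": [turn, ...]}. A call has 1 to 12 rows; each row is the pose to reach, as a shift and turn from the pose measured when the call began; what a row does not reach only later rows make up. A row lasts 1/12 s, in which the tool goes at most 41.7 mm and 7.16 degrees, less where a joint would pass 70% of its speed; a pose out of reach is approached as far as the arm can. A call with a gripper value outside its range is refused whole. "grip" is the finger opening in mm, from 0 to 85.4, set as the call begins (left out, the last holds). The fingers move at their own pace and stop on an object; "grip_force" is the grip in N (left out, the last holds). Time passes only in rows, so rows that repeat a pose let the fingers close. It gives the time, the measured TCP pose, the force and the opening at its end, in the units of the state.
- manip.get_obs(): the state, without advancing time (a new reading comes with each control period).
- manip.camera(name): name is "scene" or "top" or "wrist"; returns a dict with "frame" (480x640x3 uint8, red, green, blue), "mtx" (3x3 intrinsics, pixels), "pose" (4x4, takes a point from camera to world coordinates). Camera axes: x right, y down, z forward; pixel columns grow to the right and rows downward; lengths in m; the calibration is good to about 2 mm. A picture is of the moment at which its call begins. There is no depth.
- manip.hand_in(): hands the job in, once; it reports no verdict.
Trained networks look in a picture, given as the dict that the camera call returned (one of the last four; its "shot" number tells which), for a name from the list of things; names that differ only in an ending like _2 or _b are one class to them, and where a whole thing is asked for, a point or a joint stands for the part that bears it (a point fixed in the world has none). Each returns a list of dicts, best first, with "confidence" (0 to 1); they miss things now and then, are a little off and sometimes report something else, mostly with a low value. They report only what shows in the picture. A call takes as long as a camera call.
- manip.outline_of(picture, label): "mask" (480x640 bool, what is visible of it) and "extent" ([left, top, right, bottom] in pixels, round what is visible of it).
- manip.pinpoint(picture, label): "at" ([column, row] in pixels: a listed point, or the origin of a listed thing).
The state is a dict: "clock": time; "joint_pos": joint angles; "joint_velocities": joint speeds; "tau": joint torques, N m; "position": TCP position; "ee_rot": TCP orientation; "ft_force": force on the tool from outside, world axes, zero at the start; "torque": the same for the moment, N m; "grip_width": opening from 0.0 (shut) to 1.0 (fully open).
Only numpy, scipy, OpenCV 4.12 (cv2) and the standard library are available. Lean on these libraries where they do the work, as an engineer would, in place of code of your own. Each camera call takes 0.05 s, during which the arm holds its last target. There are 200 camera calls.

### The job

One of the three condiment containers (brown stoneware jar, spice jar, salt shaker) already stands in the divided wooden caddy. Put the other two, from the chopping board, into the caddy as well, so that each of its three cells holds one container standing upright on the cell's floor. Set them down rather than dropping them, and leave the mug, the wipes canister and the lidded tub where they are.

Things in the scene. Friction and masses are not known exactly. Their poses are not given: they have to be found in the camera images.
- caddy: Loose light-wood caddy, 1.5 kg, 108 (x) x 308 (y) mm, open-topped, three 92 x 92 mm cells in a row along y, walls 8 mm. Floor 10 mm thick; long sides 48 mm and dividers 45 mm high above the worktop; end walls 68 mm with hand slots. Origin: centre of the underside, z up. Stands left or right of the robot, turned up to 0.25 rad.
- cell0 (a point): Centre of the first (-y end) cell of the caddy, on the top of its floor (10 mm above the worktop); axes as the caddy's. Cell centres are 100 mm apart.
- cell1 (a point): Centre of the middle cell of the caddy, on the top of its floor (10 mm above the worktop); axes as the caddy's. Cell centres are 100 mm apart.
- cell2 (a point): Centre of the third (+y end) cell of the caddy, on the top of its floor (10 mm above the worktop); axes as the caddy's. Cell centres are 100 mm apart.
- board: Fixed flat chopping board of medium-brown wood, 140 (x) x 300 (y) x 10 mm. Origin: centre of the underside. Two of the three containers stand on it, about 160 mm apart along its y. (Behind board and caddy, from about x = 0.57 on, wall cabinets hang over the worktop at 0.48 m height and above: keep the wrist clear of them.)
- brown_jar: Dark brown, round stoneware jar, 87 mm high, about 0.25 kg. Body 72 mm across up to 60 mm height, then a black lid 57 mm across from 60 to 79 mm height (grip it here), with a 31 mm wide button on top. Lid is fixed to the jar. Origin: centre of the underside, z up along the jar. Starts on the board or in the caddy.
- spice_jar: Glass spice jar with a yellow cap, 42 mm wide, 96 mm high, about 0.11 kg; round cap 41 mm across from 76 to 96 mm height. Origin: centre of the underside, z up. Starts on the board or in the caddy.
- shaker: White salt shaker, 44 mm across up to 74 mm height, above it a grey top 34 mm across to 90 mm; about 0.1 kg. Origin: centre of the underside, z up. Starts on the board or in the caddy.
- mug: Bystander: blue and white mug, 78 mm across, 92 mm high, behind the work. Origin: centre of the underside of its box including the handle.
- wipes_can: Bystander: wipes canister, teal with a white lid, 78 mm across, 147 mm high, at the far left. Origin: centre of the underside.
- blue_tub: Bystander: small white tub with a blue lid, 69 mm across, 66 mm high, at the right. Origin: centre of the underside.

How it is judged:
By the outcome, as a careful person would: the job done as asked, in the order asked, and still so for the second after the job is handed in, with the robot touching nothing.
It also fails if it takes over 64 s, if anything falls off the work surface, if the arm or the gripper's body presses on something with over 40 N, if the wrist force passes 120 N, or if a joint passes its speed limit or range.

## Working session

There is one attempt and no reset: what is moved stays moved. The work goes in short steps, Python scripts to look and compute and a tool call to move; the robot and the scene stay as the last step left them, time stands still between calls to the robot, and variables do not carry over. Pictures are saved under pics/ and viewed, about 8 in all and at most 12, crops included, and the job is handed in when it is done.

Besides the shell and the picture viewer there is one more tool, called after "Emit:" in YAML: its name, and indented under it one key for each argument. jog_arm: Moves the arm, as the interface text tells. Its arguments: {"type":"object","properties":{"translation":{"type":"array"},"turn":{"type":"array"},"grip":{"type":"number"},"grip_force":{"type":"number"}},"required":["translation","turn"]}

```bash
mkdir -p pics
cat > h.py <<'E'
import numpy as np, cv2
from workcell import manip
def ray(c,px):
    d=np.linalg.inv(c["mtx"])@np.array([px[0],px[1],1.0]); T=np.array(c["pose"]); return T[:3,3],T[:3,:3]@d
def onz(c,px,z):
    o,d=ray(c,px); return o+d*(z-o[2])/d[2]
def proj(c,p):
    T=np.linalg.inv(np.array(c["pose"])); q=np.array(c["mtx"])@(T[:3,:3]@np.array(p)+T[:3,3]); return q[:2]/q[2]
def save(c,n): cv2.imwrite("pics/"+n,c["frame"][:,:,::-1])
E
python3 - <<'E'
from h import *
np.set_printoptions(precision=4,suppress=True)
print(manip.get_obs(),manip.hold_point_z)
for n in("scene","top"):
    c=manip.camera(n); save(c,n+"1.png"); print(n,np.array(c["pose"])[:3,3])
    for l,z in dict(caddy=0,cell0=.01,cell1=.01,cell2=.01,board=0,brown_jar=.01,spice_jar=.01,shaker=.01,mug=0,wipes_can=0,blue_tub=0).items():
        for r in manip.pinpoint(c,l)[:2]: print(l,round(r["confidence"],2),np.array(r["at"]),onz(c,r["at"],z))
E
```

```text
{'clock': 0.0, 'joint_pos': array([ 1.0884,  0.3329, -0.0647,  1.4609,  0.0216,  1.3499, -0.0885]), 'joint_velocities': array([ 0.0012,  0.0009,  0.0011, -0.0002, -0.    ,  0.0011, -0.001 ]), 'tau': array([ -0.0011, -62.5433,   0.0486, -39.1606,   0.0162,   0.01  ,
         0.    ]), 'position': array([ 0.2772, -0.5598,  0.2305]), 'ee_rot': array([ 0.9737,  0.2279, -0.0002, -0.0007]), 'ft_force': array([-0.4522, -0.3909, -0.0259]), 'torque': array([ 0.0635, -0.0343,  0.0115]), 'grip_width': 1.0036006961225978} 0.0187
scene [-0.5636 -0.8859  0.8678]
caddy 0.74 [377.4 296.2] [ 0.4517 -0.2308 -0.    ]
cell0 0.93 [376.5 294.6] [ 0.4443 -0.2322  0.01  ]
cell0 0.6 [346.9 281.4] [ 0.4392 -0.1337  0.01  ]
cell1 0.93 [376.5 294.6] [ 0.4443 -0.2322  0.01  ]
cell1 0.6 [346.9 281.4] [ 0.4392 -0.1337  0.01  ]
cell2 0.93 [376.5 294.6] [ 0.4443 -0.2322  0.01  ]
cell2 0.6 [346.9 281.4] [ 0.4392 -0.1337  0.01  ]
board 0.71 [260.4 239.6] [0.4473 0.2257 0.    ]
brown_jar 0.78 [244.8 228. ] [0.4531 0.3051 0.01  ]
spice_jar 0.75 [347.6 283.7] [ 0.4317 -0.1422  0.01  ]
shaker 0.66 [277.5 243.9] [0.4534 0.
[... 155 characters left out ...]
407.1 250.9] [ 0.4395 -0.2404  0.    ]
cell0 0.69 [403.7 249.5] [ 0.4436 -0.2278  0.01  ]
cell0 0.62 [433.2 237.3] [ 0.4542 -0.3468  0.01  ]
cell1 0.69 [403.7 249.5] [ 0.4436 -0.2278  0.01  ]
cell1 0.62 [433.2 237.3] [ 0.4542 -0.3468  0.01  ]
cell2 0.69 [403.7 249.5] [ 0.4436 -0.2278  0.01  ]
cell2 0.62 [433.2 237.3] [ 0.4542 -0.3468  0.01  ]
board 0.65 [279.8 285.9] [0.4592 0.2178 0.    ]
brown_jar 0.84 [258.9 292.9] [0.4527 0.2914 0.01  ]
spice_jar 0.71 [383.2 260. ] [ 0.4291 -0.1439  0.01  ]
shaker 0.62 [305.4 279.1] [0.4494 0.1308 0.01  ]
mug 0.85 [297.3 221.3] [0.6857 0.0786 0.    ]
wipes_can 0.64 [186.3 321.5] [0.4386 0.5382 0.    ]
blue_tub 0.95 [464.7 220.3] [ 0.4865 -0.4916  0.    ]
```

View pics/scene1.png

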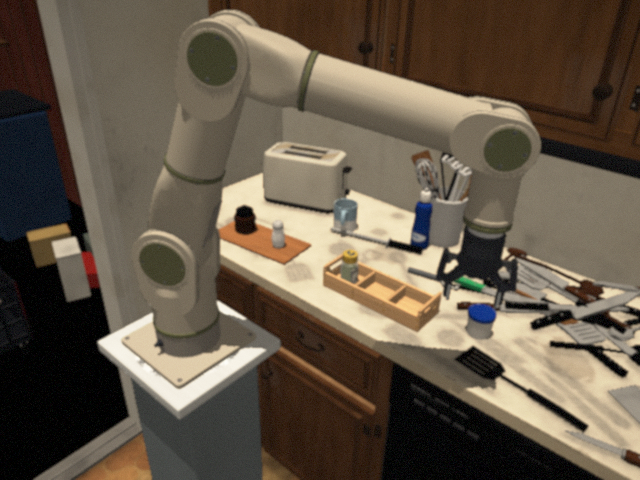

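View pics/top1.png

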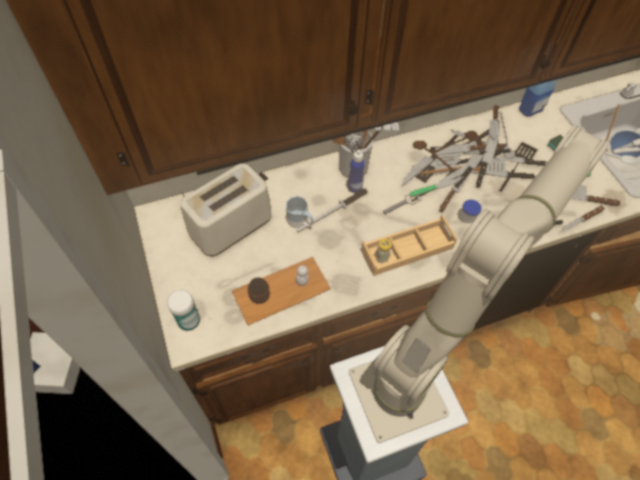

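The spice jar is in the caddy's +y cell (scene px 349,265). The brown jar (244,218) and the shaker (278,235) are on the board to the left. The middle and -y cells are free. Next I'll look with the wrist camera over the caddy.

Emit:
jog_arm:
  translation:
    - [14,34,11]
    - [28,68,22]
    - [42,102,33]
    - [56,136,44]
    - [70,170,55]
    - [84,204,66]
    - [98,238,77]
    - [112,272,88]
    - [123,310,100]
    - [123,310,100]
    - [123,310,100]
  turn: [-3,-6,-9,-12,-15,-18,-20,-20,-20,-20,-20]

```text
clock: 2.12
position: [0.4015, -0.2483, 0.3325]
ee_rot: [0.998, 0.058, 0.001, 0.001]
ft_force: [-0.2, -0.4, -0.2]
grip_width: 0.999
```

```bash
cat > look.py <<'E'
import sys
from h import *
np.set_printoptions(precision=4,suppress=True)
c=manip.camera("wrist"); save(c,sys.argv[1]); np.save(sys.argv[1]+".npy",c,allow_pickle=True)
print(manip.get_obs()["position"],manip.get_obs()["ee_rot"]); print(np.array(c["pose"]))
for a in sys.argv[2:]:
    l,z=a.split(":")
    for r in manip.pinpoint(c,l)[:3]: print(l,round(r["confidence"],2),np.array(r["at"]),onz(c,r["at"],float(z)))
    for r in manip.outline_of(c,l)[:1]: print("  ext",r["extent"],round(r["confidence"],2))
E
python3 look.py w1.png caddy:0 cell1:.01 spice_jar:.01
```

```text
[ 0.4005 -0.25    0.3317] [0.9984 0.056  0.0003 0.0005]
[[ 0.1156 -0.949  -0.2933  0.477 ]
 [-0.9933 -0.1096 -0.0367 -0.2396]
 [ 0.0027  0.2955 -0.9553  0.4744]
 [ 0.      0.      0.      1.    ]]
caddy 0.67 [320.8 146.1] [ 0.4448 -0.2437  0.    ]
caddy 0.19 [229.  135.3] [ 0.4446 -0.1376  0.    ]
  ext [161.3, 75.7, 476.6, 215.9] 0.81
cell1 0.59 [402.9 154.7] [ 0.4468 -0.3377  0.01  ]
cell1 0.58 [317.8 145.5] [ 0.4457 -0.2401  0.01  ]
cell1 0.56 [228.1 134.8] [ 0.4457 -0.1387  0.01  ]
  ext [159.1, 77.9, 477.2, 213.1] 0.84
spice_jar 0.87 [232.6 142.2] [ 0.4382 -0.1441  0.01  ]
  ext [186.5, 120.3, 249.7, 169.1] 0.78
```

View pics/w1.png

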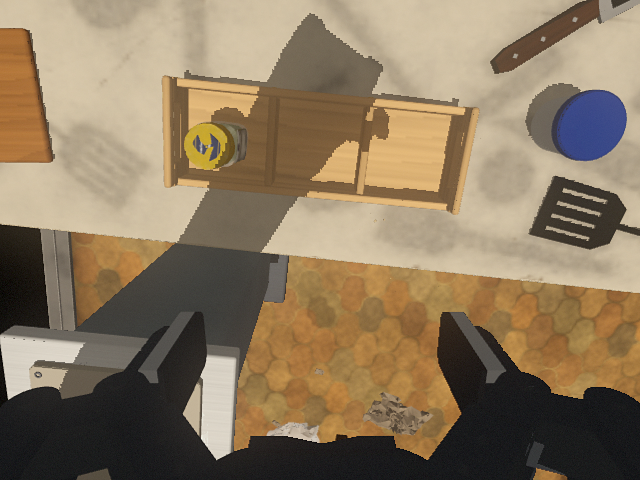

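The wrist view shows the caddy with its end walls at columns 163 and 480. The spice jar cap is at (209,146) in the left (+y) cell, and the middle and right cells are empty. I'll fit the caddy pose from its outer corners, then move over the board.

Run:
```python
from h import *
from scipy.optimize import least_squares
c=np.load("w1.png.npy",allow_pickle=True).item() if 0 else np.load("w1.png.npy",allow_pickle=True)[()]
g=cv2.GaussianBlur(cv2.cvtColor(c["frame"],cv2.COLOR_RGB2GRAY),(3,3),0)
C=[(.054,.154,.068),(-.054,.154,.068),(.054,-.154,.068),(-.054,-.154,.068)]
P=np.array([(163,77),(165,187),(480,108),(457,214)],float)
def w(p,q): 
    s,k=np.sin(p[2]),np.cos(p[2]); return (p[0]+k*q[0]-s*q[1],p[1]+s*q[0]+k*q[1],q[2])
f=lambda p:(np.array([proj(c,w(p,q)) for q in C])-P).ravel()
r=least_squares(f,[.445,-.24,0],loss="soft_l1"); print(r.x.round(4),r.fun.round(1))
for y in(-.1,0,.1): print(np.round(w(r.x,(0,y,.01)),4), proj(c,w(r.x,(0,y,.01))).round(0))
for y in (-.05,.05): print("divider top ends",[proj(c,w(r.x,(x,y,.045))).round(0) for x in(-.046,.046)])
```

```text
[ 0.4458 -0.2408  0.0231] [-2.4 -1.3 -1.7  2.   1.9 -0.4  3.1  2. ]
[ 0.4481 -0.3408  0.01  ] [406. 154.]
[ 0.4458 -0.2408  0.01  ] [318. 145.]
[ 0.4435 -0.1408  0.01  ] [230. 137.]
divider top ends [array([360., 195.]), array([371., 106.])]
divider top ends [array([268., 187.]), array([273.,  97.])]
```

Emit:
jog_arm:
  translation:
    - [0,40,0]
    - [0,80,0]
    - [0,120,0]
    - [0,160,0]
    - [0,200,0]
    - [0,240,0]
    - [0,280,0]
    - [0,320,0]
    - [0,360,0]
    - [0,400,0]
    - [0,440,0]
    - [0,470,0]
  turn: [0,0,0,0,0,0,0,0,0,0,0,0]

```text
clock: 3.47
position: [0.3992, 0.222, 0.3313]
ee_rot: [0.998, 0.055, 0.0, -0.001]
ft_force: [0.7, -0.1, -0.0]
grip_width: 0.999
```

```bash
python3 look.py w2.png board:0 brown_jar:.01 shaker:.01
```

```text
[0.3983 0.2266 0.3313] [ 0.9983  0.0575  0.0002 -0.0017]
[[ 0.1106 -0.9491 -0.2949  0.4751]
 [-0.9939 -0.1058 -0.0324  0.2299]
 [-0.0004  0.2967 -0.955   0.4731]
 [ 0.      0.      0.      1.    ]]
board 0.68 [326.6 143.5] [0.4458 0.2211 0.    ]
  ext [191.1, 76.8, 466.7, 207.3] 0.85
brown_jar 0.92 [259.7 133. ] [0.4495 0.297  0.01  ]
  ext [220.0, 98.8, 294.6, 172.5] 0.94
shaker 0.87 [393.8 147.6] [0.4504 0.1452 0.01  ]
  ext [378.8, 129.3, 422.9, 173.9] 0.87
```

View pics/w2.png

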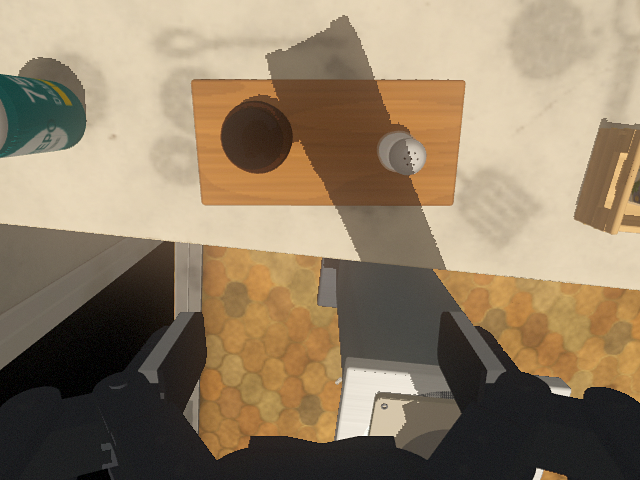

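The wrist view shows the brown jar at about (257,136) and the shaker at (402,152), its grey top at about (408,157). Both are upright on the board and well clear of each other.

Run:
```python
from h import *
c=np.load("w2.png.npy",allow_pickle=True)[()]
g=cv2.cvtColor(c["frame"],cv2.COLOR_RGB2GRAY)
im=c["frame"][90:215,190:470,::-1]; cv2.imwrite("pics/w2c.png",cv2.resize(im,None,fx=2.8,fy=2.8,interpolation=cv2.INTER_CUBIC))
def fit(px_ext,parts):
    from scipy.optimize import least_squares
    a=np.linspace(0,2*np.pi,60)
    def e(p):
        q=np.array([proj(c,(p[0]+r*np.cos(t),p[1]+r*np.sin(t),.01+z)) for r,z in parts for t in a])
        return np.r_[q.min(0),q.max(0)]-px_ext
    r=least_squares(e,[.45,.2]); print(r.x.round(4),r.fun.round(1))
fit([220,98.8,294.6,172.5],[(.036,0),(.036,.06),(.0285,.079)])
fit([378.8,129.3,422.9,173.9],[(.022,0),(.022,.074),(.017,.09)])
fit([378.8,129.3,427,174.5],[(.022,0),(.022,.074),(.017,.09)])
print(manip.get_obs()["position"])
```

```text
[0.4488 0.2921] [-1.4 -1.1  1.6  1.3]
[0.4505 0.1472] [-6.2 -2.2  5.3  2.2]
[0.4505 0.1449] [-4.2 -2.   3.5  1.9]
[0.4004091  0.21753732 0.33073518]
```

View pics/w2c.png

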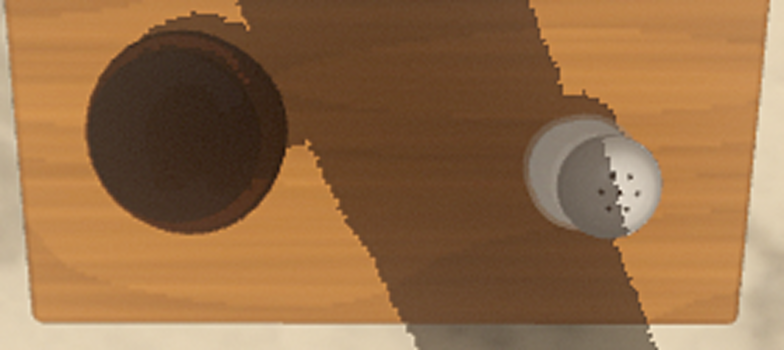

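Emit:
jog_arm:
  translation:
    - [8,-10,-25]
    - [16,-20,-50]
    - [24,-30,-75]
    - [32,-45,-100]
    - [40,-60,-120]
    - [50,-72,-140]
    - [50,-72,-155]
    - [50,-72,-160]
    - [50,-72,-160]
    - [50,-72,-160]
    - [50,-72,-160]
  turn: [-1,-2,-3,-4,-5,-5.3,-5.3,-5.3,-5.3,-5.3,-5.3]

```text
clock: 4.73
position: [0.4509, 0.1459, 0.1719]
ee_rot: [1.0, 0.007, 0.0, -0.0]
ft_force: [-0.0, -0.2, -0.7]
grip_width: 1.001
```

```bash
python3 look.py w3.png shaker:.01
python3 - <<'E'
from h import *
c=np.load("w2.png.npy",allow_pickle=True)[()]; print("top disc w2",onz(c,(407.5,156.4),.1))
E
```

```text
[0.4509 0.1459 0.1719] [ 1.      0.0071  0.0006 -0.0001]
[[ 0.0149 -0.955  -0.2962  0.527 ]
 [-0.9999 -0.014  -0.0051  0.1467]
 [ 0.0007  0.2962 -0.9551  0.3138]
 [ 0.      0.      0.      1.    ]]
shaker 0.77 [320.7 217.7] [0.4514 0.1461 0.01  ]
  ext [291.3, 194.0, 351.3, 281.2] 0.55
top disc w2 [0.44876632 0.14785484 0.1       ]
```

View pics/w3.png

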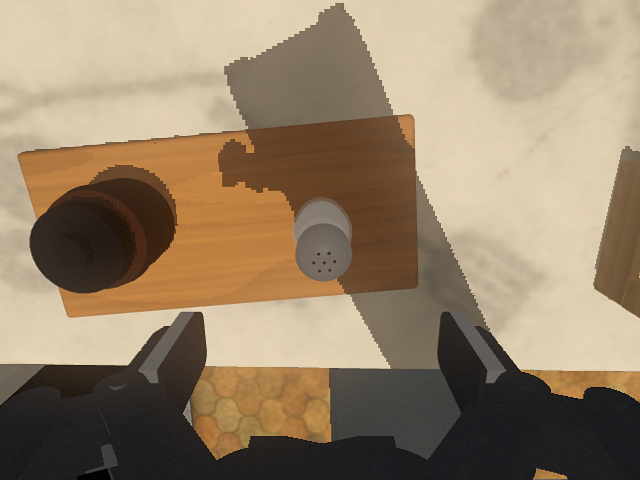

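The shaker is centred between the fingers, its grey top at (323,253), and the networks agree to about 2 mm. I'll descend and grip.

Emit:
jog_arm:
  translation:
    - [0,0,-15]
    - [0,0,-35]
    - [0,0,-60]
    - [0,0,-80]
    - [0,0,-100]
    - [0,0,-112]
    - [0,0,-120]
    - [0,0,-120]
    - [0,0,-120]
  turn: [0,0,0,0,0,0,0,0,0]

```text
clock: 5.63
position: [0.4511, 0.1461, 0.0522]
ee_rot: [1.0, 0.007, 0.001, -0.0]
ft_force: [0.4, -0.2, 0.8]
grip_width: 1.0
```

Emit:
jog_arm:
  translation:
    - [0,0,0]
    - [0,0,0]
    - [0,0,0]
    - [0,0,0]
    - [0,0,0]
    - [0,0,0]
    - [0,0,0]
    - [0,0,0]
    - [0,0,0]
    - [0,0,0]
  turn: [0,0,0,0,0,0,0,0,0,0]
  grip: 30
  grip_force: 30

```text
clock: 6.47
position: [0.4516, 0.146, 0.0529]
ee_rot: [1.0, 0.007, 0.001, 0.0]
ft_force: [-0.4, -1.8, 6.9]
grip_width: 0.423
```

Emit:
jog_arm:
  translation:
    - [0,0,0]
    - [0,0,0]
    - [0,0,0]
    - [0,0,0]
  turn: [0,0,0,0]

```text
clock: 6.8
position: [0.4517, 0.146, 0.053]
ee_rot: [1.0, 0.007, 0.001, 0.0]
ft_force: [0.2, -0.1, 0.5]
grip_width: 0.42
```

```bash
python3 look.py w4.png shaker:.01
```

```text
[0.4517 0.1459 0.053 ] [1.     0.0071 0.0011 0.0001]
[[ 0.0148 -0.9554 -0.2948  0.5277]
 [-0.9999 -0.0139 -0.0053  0.1468]
 [ 0.001   0.2949 -0.9555  0.195 ]
 [ 0.      0.      0.      1.    ]]
shaker 0.55 [320.8 277.4] [0.4513 0.1459 0.01  ]
  ext [270.9, 243.9, 375.9, 432.3] 0.64
```

View pics/w4.png

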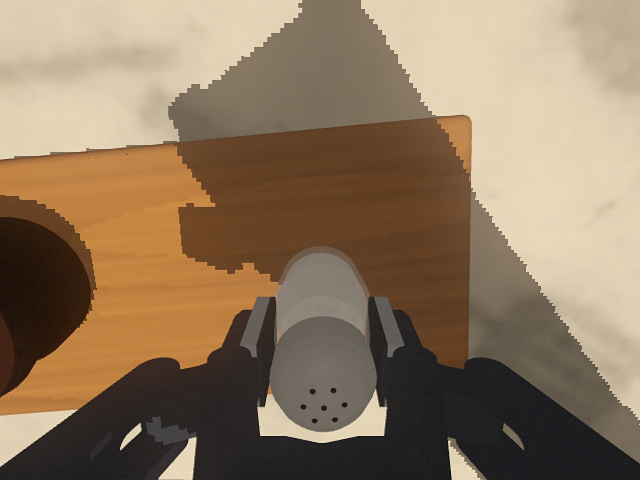

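The shaker is held between the pads: cap at (323,375), opening about 36 mm. I'll lift it and carry it to above the middle cell.

Emit:
jog_arm:
  translation:
    - [0,0,10]
    - [0,0,35]
    - [0,0,70]
    - [0,0,105]
    - [0,-15,135]
    - [0,-50,145]
    - [0,-85,145]
    - [0,-120,145]
    - [0,-155,145]
    - [0,-190,145]
    - [0,-225,145]
    - [0,-260,145]
  turn: [0,0,0,0,0,0,0,0,0,0,0,0]

```text
clock: 7.95
position: [0.4513, -0.1155, 0.1987]
ee_rot: [1.0, 0.007, 0.001, 0.0]
ft_force: [0.9, 0.0, -1.7]
grip_width: 0.416
```

Emit:
jog_arm:
  translation:
    - [-1,-35,0]
    - [-3,-70,0]
    - [-5,-100,0]
    - [-6,-120,0]
    - [-6,-127,0]
    - [-6,-127,0]
    - [-6,-127,0]
    - [-6,-127,0]
    - [-6,-127,0]
  turn: [0,0,0,0,0,0,0,0,0]

```text
clock: 8.7
position: [0.4458, -0.2409, 0.199]
ee_rot: [1.0, 0.008, 0.002, 0.0]
ft_force: [0.5, 0.5, -0.7]
grip_width: 0.417
```

```bash
python3 look.py w5.png caddy:0 cell1:.01 shaker:.15 spice_jar:.01
```

```text
[ 0.4457 -0.2412  0.1989] [1.     0.0083 0.0016 0.0002]
[[ 0.0177 -0.9556 -0.294   0.5216]
 [-0.9998 -0.0166 -0.0063 -0.2398]
 [ 0.0012  0.294  -0.9558  0.341 ]
 [ 0.      0.      0.      1.    ]]
caddy 0.69 [317.9 206.1] [ 0.4479 -0.2383  0.    ]
  ext [93.8, 143.4, 545.2, 297.8] 0.71
cell1 0.93 [436.6 213.2] [ 0.4456 -0.3392  0.01  ]
cell1 0.81 [321.5 209.8] [ 0.4469 -0.2414  0.01  ]
  ext [90.1, 145.5, 546.4, 296.3] 0.8
shaker 0.77 [320.4 280.1] [ 0.4414 -0.2408  0.15  ]
shaker 0.21 [436.5 211.2] [ 0.4788 -0.297   0.15  ]
  ext [270.0, 245.2, 376.5, 432.7] 0.78
spice_jar 0.67 [204.9 217.2] [ 0.4387 -0.1423  0.01  ]
  ext [127.8, 193.7, 227.2, 280.6] 0.89
```

View pics/w5.png

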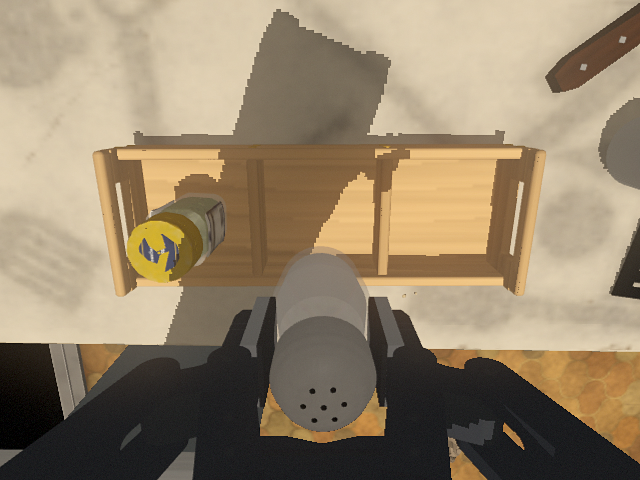

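The shaker hangs upright above the middle cell, between the dividers at columns 255 and 383. The cell centre is at (446,-241), which matches the TCP. I'll lower it.

Emit:
jog_arm:
  translation:
    - [0,0,-15]
    - [0,0,-40]
    - [0,0,-70]
    - [0,0,-100]
    - [0,0,-120]
    - [0,0,-132]
    - [0,0,-137]
    - [0,0,-141]
    - [0,0,-143]
    - [0,0,-144.5]
    - [0,0,-145.5]
    - [0,0,-145.5]
  turn: [0,0,0,0,0,0,0,0,0,0,0,0]

```text
clock: 10.15
position: [0.4457, -0.2427, 0.0538]
ee_rot: [1.0, 0.007, 0.002, 0.001]
ft_force: [0.8, 0.2, -0.7]
grip_width: 0.419
```

Emit:
jog_arm:
  translation:
    - [0,1.5,-0.5]
    - [0,1.5,-1]
    - [0,1.5,-1.5]
    - [0,1.5,-1.5]
    - [0,1.5,-1.5]
  turn: [0,0,0,0,0]

```text
clock: 10.57
position: [0.4462, -0.2412, 0.0529]
ee_rot: [1.0, 0.007, 0.002, 0.001]
ft_force: [-0.2, 0.3, 6.0]
grip_width: 0.424
```

Contact, at about 6 N. Opening to 60 mm (within the cell), then rising.

Emit:
jog_arm:
  translation:
    - [0,0,0]
    - [0,0,0]
    - [0,0,0]
    - [0,0,0]
    - [0,0,0]
    - [0,0,0]
    - [0,0,0]
  turn: [0,0,0,0,0,0,0]
  grip: 60

```text
clock: 11.15
position: [0.4461, -0.2412, 0.0529]
ee_rot: [1.0, 0.007, 0.002, 0.001]
ft_force: [0.8, 0.7, -0.2]
grip_width: 0.698
```

Emit:
jog_arm:
  translation:
    - [0,0,10]
    - [0,0,30]
    - [0,0,60]
    - [0,0,95]
    - [0,0,130]
    - [0,20,145]
    - [0,60,147]
    - [0,100,147]
    - [0,140,147]
    - [0,180,147]
    - [0,220,147]
    - [0,260,147]
  turn: [0,0,0,0,0,0,0,0,0,0,0,0]

```text
clock: 12.15
position: [0.4457, 0.0208, 0.2008]
ee_rot: [1.0, 0.007, 0.003, 0.001]
ft_force: [1.3, 0.1, -0.8]
grip_width: 0.703
```

Emit:
jog_arm:
  translation:
    - [0,40,0]
    - [0,80,0]
    - [0,120,0]
    - [0,160,0]
    - [0,200,0]
    - [0,230,0]
    - [0,255,0]
    - [0,270,-5]
    - [2,274,-10]
    - [2,274,-10]
    - [2,274,-10]
    - [2,274,-10]
  turn: [0,0,0,0,0,0,0,0,0,0,0,0]
  grip: 85.4

```text
clock: 13.15
position: [0.4482, 0.2934, 0.191]
ee_rot: [1.0, 0.007, 0.003, 0.002]
ft_force: [0.2, -0.7, -0.2]
grip_width: 0.998
```

```bash
python3 look.py w6.png brown_jar:.01
python3 - <<'E'
from h import *
c=manip.camera("scene")
for l in("shaker","spice_jar"): print(l,[(r["confidence"],r["at"],onz(c,r["at"],.01).round(3)) for r in manip.pinpoint(c,l)[:2]])
save(c,"s2.png")
im=cv2.imread("pics/s2.png")[220:340,300:460]; w=cv2.imread("pics/w6.png")
cv2.imwrite("pics/m6.png",np.hstack([cv2.resize(im,(400,300),interpolation=cv2.INTER_CUBIC),cv2.resize(w,(400,300))]))
E
```

```text
[0.4483 0.2934 0.1911] [1.     0.0064 0.0031 0.0016]
[[ 0.0138 -0.9565 -0.2914  0.5237]
 [-0.9999 -0.012  -0.0079  0.2945]
 [ 0.0041  0.2915 -0.9566  0.3333]
 [ 0.      0.      0.      1.    ]]
brown_jar 0.64 [318.4 215.3] [0.4469 0.2948 0.01  ]
  ext [265.3, 174.1, 369.5, 281.5] 0.94
shaker [(0.55, [378.7, 295.8], array([ 0.444, -0.24 ,  0.01 ]))]
spice_jar [(0.92, [348.8, 281.6], array([ 0.442, -0.138,  0.01 ]))]
```

View pics/m6.png

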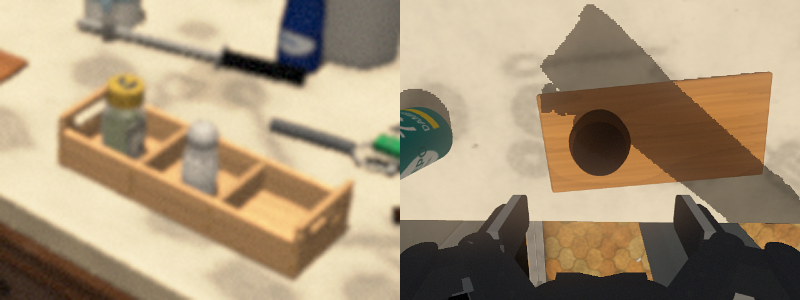

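The shaker stands upright in the middle cell. The brown jar is centred under the gripper, within about 2 mm of (448,293). I'll descend to lid height and grip.

Emit:
jog_arm:
  translation:
    - [0,0,-15]
    - [0,0,-40]
    - [0,0,-70]
    - [0,0,-95]
    - [0,0,-108]
    - [0,0,-116]
    - [0,0,-120]
    - [0,0,-120]
    - [0,0,-120]
  turn: [0,0,0,0,0,0,0,0,0]

```text
clock: 14.2
position: [0.4485, 0.2948, 0.0721]
ee_rot: [1.0, 0.007, 0.004, 0.001]
ft_force: [0.6, 0.4, -0.2]
grip_width: 1.003
```

Emit:
jog_arm:
  translation:
    - [0,0,0]
    - [0,0,0]
    - [0,0,0]
    - [0,0,0]
    - [0,0,0]
    - [0,0,0]
    - [0,0,0]
    - [0,0,0]
  turn: [0,0,0,0,0,0,0,0]
  grip: 45
  grip_force: 45

```text
clock: 14.87
position: [0.4493, 0.295, 0.0736]
ee_rot: [1.0, 0.007, 0.005, 0.001]
ft_force: [-2.1, -3.1, 10.4]
grip_width: 0.625
```

```bash
python3 look.py w7.png brown_jar:.01
```

```text
[0.4493 0.2951 0.0735] [1.     0.0069 0.0046 0.0008]
[[ 0.0144 -0.9575 -0.2882  0.5243]
 [-0.9999 -0.0131 -0.0066  0.296 ]
 [ 0.0026  0.2883 -0.9575  0.2161]
 [ 0.      0.      0.      1.    ]]
brown_jar 0.88 [320.6 263.2] [0.4492 0.295  0.01  ]
  ext [240.9, 206.5, 402.1, 402.3] 0.7
```

View pics/w7.png

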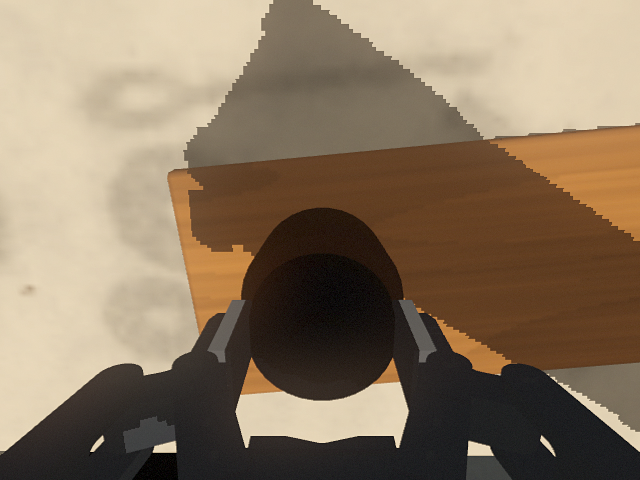

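The jaws have the lid, centred, at about 53 mm opening, with a light 10 N reaction. I'll lift and carry it over to the -y cell.

Emit:
jog_arm:
  translation:
    - [0,0,5]
    - [0,0,15]
    - [0,0,30]
    - [0,0,50]
    - [0,0,75]
    - [0,0,105]
    - [0,0,130]
    - [0,-10,142]
    - [0,-35,145]
    - [0,-70,145]
    - [0,-105,145]
    - [0,-140,145]
  turn: [0,0,0,0,0,0,0,0,0,0,0,0]

```text
clock: 16.02
position: [0.4488, 0.154, 0.2191]
ee_rot: [1.0, 0.007, 0.005, 0.001]
ft_force: [0.9, -1.5, -2.2]
grip_width: 0.624
```

```bash
python3 look.py w8.png brown_jar:.155
```

```text
[0.4496 0.1463 0.2186] [1.     0.0038 0.0043 0.0027]
[[ 0.0156 -0.9576 -0.2877  0.5237]
 [-0.9999 -0.0142 -0.0069  0.1551]
 [ 0.0026  0.2877 -0.9577  0.3617]
 [ 0.      0.      0.      1.    ]]
brown_jar 0.98 [319.9 266.2] [0.4467 0.1543 0.155 ]
  ext [239.7, 205.7, 404.0, 400.0] 0.78
```

Emit:
jog_arm:
  translation:
    - [0,-35,0]
    - [0,-70,0]
    - [0,-105,0]
    - [0,-140,0]
    - [0,-175,0]
    - [0,-210,0]
    - [0,-245,0]
    - [0,-280,0]
    - [0,-315,0]
    - [-1,-345,0]
    - [-2,-370,0]
    - [-2,-390,0]
  turn: [0,0,0,0,0,0,0,0,0,0,0,0]

```text
clock: 17.17
position: [0.4478, -0.2392, 0.2193]
ee_rot: [1.0, 0.004, 0.005, 0.002]
ft_force: [0.2, 1.0, -3.2]
grip_width: 0.624
```

Emit:
jog_arm:
  translation:
    - [0,-20,0]
    - [0,-45,0]
    - [0,-70,0]
    - [0,-90,0]
    - [0,-98,0]
    - [0,-98,0]
    - [0,-98,0]
    - [0,-98,0]
    - [0,-98,0]
    - [0,-98,0]
  turn: [0,0,0,0,0,0,0,0,0,0]

```text
clock: 18.0
position: [0.4482, -0.3361, 0.2196]
ee_rot: [1.0, 0.005, 0.005, 0.002]
ft_force: [1.2, 0.1, -3.0]
grip_width: 0.622
```

```bash
python3 look.py w9.png caddy:0 cell0:.01 brown_jar:.155 shaker:.01
```

```text
[ 0.448  -0.3363  0.2195] [1.     0.0049 0.0051 0.0017]
[[ 0.0109 -0.9578 -0.2871  0.523 ]
 [-0.9999 -0.0092 -0.0073 -0.335 ]
 [ 0.0043  0.2872 -0.9579  0.3622]
 [ 0.      0.      0.      1.    ]]
  ext [0.0, 145.0, 398.8, 291.3] 0.57
cell0 0.82 [322.7 208.3] [ 0.4475 -0.3383  0.01  ]
  ext [0.0, 145.2, 397.3, 289.2] 0.84
brown_jar 0.66 [320.6 264.4] [ 0.4471 -0.3362  0.155 ]
  ext [238.1, 206.4, 401.7, 400.1] 0.77
shaker 0.64 [215.5 209.7] [ 0.4453 -0.2421  0.01  ]
  ext [167.1, 188.3, 236.1, 261.3] 0.7
```

View pics/w9.png

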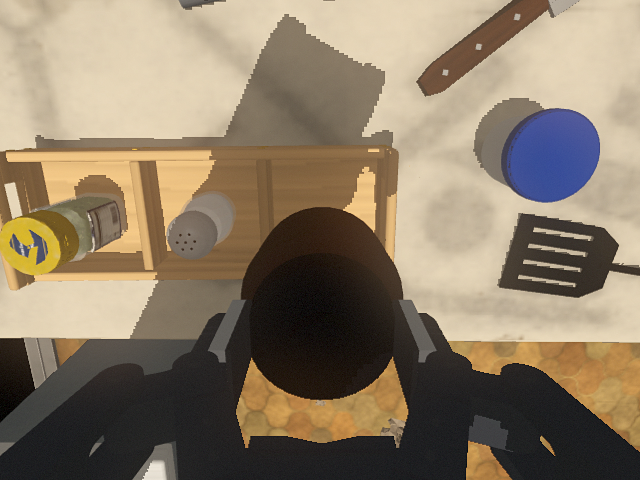

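The jar hangs over the -y cell, which lies between the divider (column 265) and the end wall (390). The cell centre is about (447.5,-339), so I shift -3 mm in y and lower it.

Emit:
jog_arm:
  translation:
    - [-0.5,-3,-10]
    - [-0.5,-3,-30]
    - [-0.5,-3,-50]
    - [-0.5,-3,-70]
    - [-0.5,-3,-85]
    - [-0.5,-3,-92]
    - [-0.5,-3,-95]
    - [-0.5,-3,-95]
    - [-0.5,-3,-95]
  turn: [0,0,0,0,0,0,0,0,0]

```text
clock: 19.2
position: [0.4476, -0.3405, 0.125]
ee_rot: [1.0, 0.004, 0.005, 0.002]
ft_force: [0.3, 0.4, -2.3]
grip_width: 0.621
```

```bash
python3 look.py w10.png brown_jar:.06
```

```text
[ 0.4478 -0.3406  0.1253] [1.     0.0043 0.0057 0.0021]
[[ 0.0092 -0.958  -0.2866  0.5224]
 [-0.9999 -0.0074 -0.0072 -0.3395]
 [ 0.0048  0.2866 -0.958   0.2677]
 [ 0.      0.      0.      1.    ]]
brown_jar 0.75 [318.5 266.2] [ 0.4454 -0.3395  0.06  ]
brown_jar 0.23 [ 26.1 246.1] [ 0.4558 -0.1808  0.06  ]
  ext [238.9, 204.5, 401.4, 401.7] 0.7
```

View pics/w10.png

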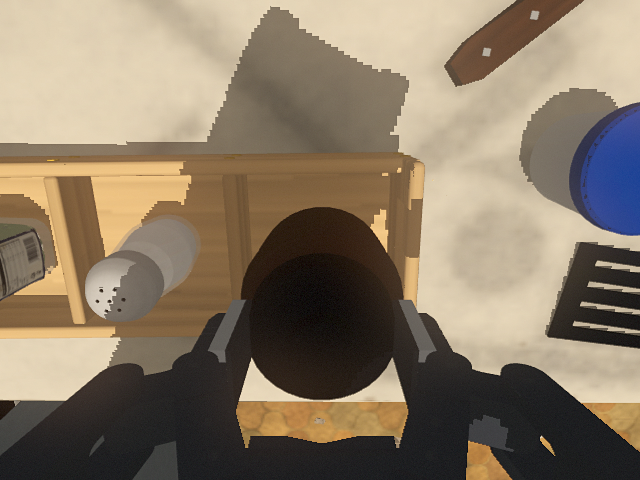

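The jar is 50 mm above the cell floor. The divider's near edge is at about (246,178), and the end wall's inner and outer top edges are at (408,160) and (424,160). I'll check the y margins from these.

Run:
```python
from h import *
c=np.load("w10.png.npy",allow_pickle=True)[()]
print("div",onz(c,(246,178),.045),"left div l,r",onz(c,(46,178),.045),onz(c,(66,178),.045),"end in/out",onz(c,(410,162),.068),onz(c,(424,162),.068))
p=[.4458,-.2408,.0231]
def w(q): 
    s,k=np.sin(p[2]),np.cos(p[2]); return (p[0]+k*q[0]-s*q[1],p[1]+s*q[0]+k*q[1],q[2])
for q in[(.046,-.054,.045),(.046,-.046,.045),(.046,.046,.045),(.046,.054,.045),(.054,-.154,.068),(.054,-.146,.068),(.046,-.1,.048),(.054,-.1,.048)]: print(q,proj(c,w(q)).round(1))
print(manip.get_obs()["position"])
```

```text
div [ 0.49159233 -0.29891718  0.045     ] left div l,r [ 0.49064751 -0.18830042  0.045     ] [ 0.49074179 -0.19933845  0.045     ] end in/out [ 0.50333076 -0.38423144  0.068     ] [ 0.50339107 -0.39114046  0.068     ]
(0.046, -0.054, 0.045) [236.5 175.3]
(0.046, -0.046, 0.045) [222.  175.5]
(0.046, 0.046, 0.045) [ 55.9 177.9]
(0.046, 0.054, 0.045) [ 41.4 178.2]
(0.054, -0.154, 0.068) [428.8 162.1]
(0.054, -0.146, 0.068) [412.6 162.4]
(0.046, -0.1, 0.048) [319.5 174.8]
(0.054, -0.1, 0.048) [319.3 159.9]
[ 0.44772167 -0.34054142  0.12527914]
```

The margins agree: the cell centre is at y ≈ -0.340, within 2 mm of the jar. Lowering.

Emit:
jog_arm:
  translation:
    - [0,0.5,-8]
    - [0,0.5,-18]
    - [0,0.5,-30]
    - [0,0.5,-39]
    - [0,0.5,-44]
    - [0,0.5,-47]
    - [0,0.5,-49]
    - [0,0.5,-50]
    - [0,0.5,-51]
    - [0,0.5,-51]
  turn: [0,0,0,0,0,0,0,0,0,0]

```text
clock: 20.18
position: [0.4479, -0.3402, 0.0745]
ee_rot: [1.0, 0.004, 0.006, 0.002]
ft_force: [0.2, 0.7, -2.6]
grip_width: 0.629
```

Emit:
jog_arm:
  translation:
    - [0,0,-0.6]
    - [0,0,-1.2]
    - [0,0,-1.8]
    - [0,0,-1.8]
    - [0,0,-1.8]
  turn: [0,0,0,0,0]

```text
clock: 20.6
position: [0.4486, -0.3404, 0.0737]
ee_rot: [1.0, 0.004, 0.007, 0.003]
ft_force: [-0.3, 1.3, 4.1]
grip_width: 0.618
```

Contact. Releasing to 66 mm, then rising straight up.

Emit:
jog_arm:
  translation:
    - [0,0,0]
    - [0,0,0]
    - [0,0,0]
    - [0,0,0]
    - [0,0,0]
    - [0,0,0]
  turn: [0,0,0,0,0,0]
  grip: 66

```text
clock: 21.1
position: [0.4485, -0.3404, 0.0736]
ee_rot: [1.0, 0.004, 0.006, 0.003]
ft_force: [0.2, -0.2, 0.1]
grip_width: 0.769
```

Emit:
jog_arm:
  translation:
    - [0,0,8]
    - [0,0,25]
    - [0,0,55]
    - [0,0,90]
    - [0,0,125]
    - [0,0,160]
    - [-15,20,190]
    - [-30,40,215]
    - [-45,60,235]
    - [-48,80,250]
    - [-48,80,250]
    - [-48,80,250]
  turn: [0,0,0,0,0,0,0,0,0,0,0,0]

```text
clock: 22.1
position: [0.4009, -0.2598, 0.3253]
ee_rot: [1.0, 0.005, 0.007, 0.004]
ft_force: [-0.4, -0.6, -0.8]
grip_width: 0.773
```

```bash
python3 look.py w11.png caddy:0 cell0:.01 brown_jar:.01 shaker:.01 spice_jar:.01
python3 - <<'E'
from h import *
for n in("scene","top"):
    c=manip.camera(n)
    for l,z in dict(brown_jar=.01,shaker=.01,spice_jar=.01,mug=0,wipes_can=0,blue_tub=0).items():
        print(n,l,[(round(r["confidence"],2),np.round(r["at"],0),onz(c,r["at"],z).round(3)) for r in manip.pinpoint(c,l)[:1]])
# expected silhouettes upright in cells vs outlines
c=np.load("w11.png.npy",allow_pickle=True)[()]; a=np.linspace(0,6.283,60)
for l,(x,y),parts in[("jar",(.4475,-.340),[(.036,0),(.036,.06),(.0285,.079)]),("shaker",(.4455,-.241),[(.022,0),(.022,.074),(.017,.09)])]:
    q=np.array([proj(c,(x+r*np.cos(t),y+r*np.sin(t),.01+z)) for r,z in parts for t in a]); print(l,"expected ext",q.min(0).round(0),q.max(0).round(0))
E
```

```text
[ 0.4005 -0.2605  0.324 ] [1.     0.0044 0.0067 0.0033]
[[ 0.0106 -0.9592 -0.2827  0.4751]
 [-0.9999 -0.0076 -0.0116 -0.2582]
 [ 0.009   0.2828 -0.9591  0.4682]
 [ 0.      0.      0.      1.    ]]
caddy 0.66 [303.5 147.7] [ 0.4473 -0.242   0.    ]
  ext [134.7, 95.2, 459.4, 208.6] 0.84
  ext [135.5, 94.4, 460.3, 208.0] 0.93
brown_jar 0.9 [392.2 147.6] [ 0.449  -0.3417  0.01  ]
  ext [360.6, 114.4, 436.8, 187.7] 0.8
shaker 0.83 [301.7 148.5] [ 0.447  -0.2403  0.01  ]
  ext [283.0, 129.1, 323.1, 178.2] 0.97
spice_jar 0.67 [216.2 155.5] [ 0.4384 -0.1444  0.01  ]
  ext [165.6, 135.9, 231.7, 186.4] 0.72
scene brown_jar [(0.76, array([411., 312.]), array([ 0.444, -0.342,  0.01 ]))]
scene shaker [(0.56, array([378., 295.]), array([ 0.445, -0.237,  0.01 ]))]
scene spice_jar [(0.71, array([351., 282.]), array([ 0.445, -0.144,  0.01 ]))]
scene mug [(0.62, array([412., 311.]), array([ 0.46 , -0.338,  0.   ]))]
scene wipes_can [(0.89, array([196., 212.]), array([0.428, 0.53 , 0.   ]))]
scene blue_tub [(0.73, array([477., 336.]), array([ 0.484, -0.51 ,  0.   ]))]
top brown_jar [(0.61, array([431., 237.]), array([ 0.458, -0.339,  0.01 ]))]
top shaker [(0.54, array([410., 247.]), array([ 0.446, -0.252,  0.01 ]))]
top spice_jar [(0.66, array([384., 256.]), array([ 0.443, -0.152,  0.01 ]))]
top mug [(0.64, array([302., 221.]), array([0.681, 0.064, 0.   ]))]
top wipes_can [(0.71, array([186., 322.]), array([0.437, 0.54 , 0.   ]))]
top blue_tub []
jar expected ext [359. 114.] [438. 189.]
shaker expected ext [276. 130.] [323. 178.]
```

All three containers read as upright and centred in their cells, and the outlines match the expected silhouettes. Handing in.

```bash
python3 -c "
from h import *
print(manip.hand_in())"
```

```text
the job is handed in; nothing more can be done
None
```

I put the salt shaker in the caddy's middle cell and the brown jar in the -y cell. The spice jar was already in the +y cell and I left it there. Both were set down on a light contact of about 6–7 N before release. The last move ended at about 22 s, with the gripper clear of everything.

**Containers:** In the final wrist view, all three were detected within about 5 mm of their cell centres. The outlines of the jar and shaker match upright containers to within about 7 px. I had used all 12 picture views, so I checked the jar's final placing by these measurements and did not view it.

**Bystanders:** The wipes canister, tub and mug read where they were at the start, within network noise of up to about 15 mm.

**Checks that failed or disagreed:**
- The scene camera's last "mug" reading was wrong: it landed on the brown jar in the caddy. The top camera put the mug at its starting place.
- The top camera missed the tub in the last look; the scene camera found it where it started.
- The top camera placed the three containers up to about 12 mm off the wrist view. I relied on the wrist view, which was closer.
- The reported gripper openings (36 mm on the shaker, 53 mm on the jar lid) were smaller than the listed diameters, but both grasps held.

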